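# Close up the notions chest

### The arm

A 6-joint arm with a two-finger parallel gripper is mounted at the origin on the work surface. World frame = base frame: x ahead of the robot, y to its left, z up, the work surface at z = 0. Lengths are in mm, angles in rad, forces in N, time in s.
With the tool pointing down it reaches from about 350 to 800 mm from the base axis. Payload 7.3 kg.
Tool frame: the origin (TCP) lies midway between the tips of the shut fingers; the grasp point (between the pads) lies robot.grip_depth behind it (robot.grip_depth is the distance from the TCP to the grasp point, in mm); z points along the fingers, y is the direction in which the jaws open and shut (so a half turn about z gives the same grasp; the last joint's range is limited). The gripper opens to 85 mm and grips with 20 to 120 N. Pads are 22 mm wide; open, the fingers measure 114 mm over their backs; the gripper's body (76 mm by 85 mm) begins 54 mm behind the grasp point. The pads swing forward as they close: fully open they stand 13 mm farther back than shut.
Start: joints at [-1.351, 0.342, 1.524, -0, 1.275, -0.146], TCP at [187.814, -490.276, 231.322] pointing down, gripper open.
Joint ranges: [-2.53, 2.53], [-0.77, 2.02], [0.04, 2.7], [-1, 4.14], [0.28, 2.66], [-3.11, 3.11]. Speed limits (rad/s): [2.57, 2.57, 3.14, 3.14, 3.14, 3.14].

### API

Orientations are given as a rotation vector (axis times angle).
In Python, from rig import robot gives the robot as it stands.
- The arm moves only by the tool play_rows, never from a script. Its argument "targets" is one flat list of numbers, 7 for each row, row after row: the turn, a rotation vector about the tool's x, y, z in rad, then the shift along the tool's x, y, z in cm, then the closure, from -1 (fully open) to 1 (shut), so that 0 is half open. A call has exactly 5 rows; each row shifts and turns the commanded pose from where the row before left it, along the tool's axes as they then stand; what a row does not reach is not made up. A row lasts 1/12 s, in which the tool goes at most 41.7 mm and 7.16 degrees, less where a joint would pass 70% of its speed; a pose out of reach is approached as far as the arm can. A call is refused whole if a number of a shift passes 4.17 or a number of a turn 0.125, either way. A call with a gripper value outside its range is refused whole. The fingers move at their own pace and stop on an object; "squeeze" is the grip in N (left out, the last holds). Time passes only in rows, so rows that do not move let the fingers close, or fill a call up. It gives the time, the measured TCP pose, the force and the opening at its end, in the units of the state.
- robot.get_state(): the state, without advancing time (a new reading comes with each control period).
- robot.grab_frame(name): name is "side" or "top" or "wrist"; returns the picture (480x640x3 uint8, red, green, blue); there is no depth.
- robot.camera_info(name): a dict with "intrinsics" (3x3 intrinsics, pixels), "R" (3x3) and "t" (3): a world point X has camera coordinates R X + t; the wrist camera has in their place "tool_from_camera" (4x4, takes a point from camera to tool coordinates, whose origin is the TCP and whose axes are the flange's). Camera axes: x right, y down, z forward; pixel columns grow to the right and rows downward; lengths in mm; the calibration is good to about 2 mm. A picture is of the moment at which its call begins: read the wrist's pose just before it. camera_info takes no time and is no camera call.
- robot.sign_off(): hands the job in, once; it reports no verdict.
The state is a dict: "time": time; "q": joint angles; "joint_vel": joint speeds; "joint_torque": joint torques, N m; "eef_pos": TCP position; "ee_rot": TCP orientation; "contact_force": force on the tool from outside, world axes, zero at the start; "moment": the same for the moment, N m; "width": opening from 0.0 (shut) to 1.0 (fully open).
Only numpy, scipy, OpenCV 4.12 (cv2) and the standard library are available. Lean on these libraries where they do the work, as an engineer would, in place of code of your own. Each camera call takes 0.05 s, during which the arm holds its last target.

### The job

Close up the small grey notions chest on the cutting table with your fingertips alone. First push both open drawers fully home, gently, so that the thread spools in the wide drawer stay standing; only then push the raised lid all the way down, so that its lip drops over the drawer fronts. Do not lift anything or raise the lid further, and leave the thread cone, the pattern weight and the cup where they stand.

Things in the scene. Friction and masses are not known exactly. Their poses are not given: they have to be found in the camera images.
- chest: Grey sheet-metal chest, 200 deep (x) x 320 wide (y) x 80 high (z) without its lid, fixed to the table. Origin: centre of its underside, on the table. Its own -x side is the front, from which the drawers come out; +y is its left as seen from the robot. Above the drawers is a shallow open tray (rim 80 high), closed by the lid.
- wide_drawer (a joint): How far the wide (left, own y from -45 to +155) drawer is out, in m along the chest's -x; 0 = fully home, 0.11 at most. It starts 0.04 to 0.065 out. It slides with about 1.5 N friction plus 6 N per m/s, has no catch and stays where it is left.
- narrow_drawer (a joint): The same for the narrow (right, own y from -153 to -48) drawer.
- wide_drawer_front (a point): Point on the flat outer face of the wide drawer's front, in the middle of its width, 48 above the table; it moves with the drawer. The front is 200 wide, 12 thick and reaches from 6 to 62 above the table, flush with the chest when home; only its lower edge has a finger notch (50 wide, up to 21 above the table). Pushing along the chest's +x anywhere on the face shuts it.
- narrow_drawer_front (a point): The same point on the narrow drawer's front, which is 105 wide; 48 above the table.
- chest_lid (a joint): Opening angle of the lid, rad; 0 = shut, lying flat on the chest; it starts at 0.88 to 1.06. Its stiff hinge (friction 0.5 N m) holds the 0.25 kg lid at any angle; it neither falls nor springs. A push of about 2 to 4 N near its free edge, square to it, moves it.
- lid_hinge (a point): Middle of the lid's hinge axis, which lies along the chest's y at its back, 98 behind the chest's origin (own +x) and 80 above the table. Fixed to the chest.
- lid_edge (a point): Middle of the lid's free edge, on its outer (upper) face, 206 from the hinge axis along the lid; moves with the lid. The lid is a plate 206 x 322, 6 thick; its inner face passes through the hinge axis, its outer face, 6 from it, looks back and up when open (away from the robot) and up when shut (86 above the table). A lip 6 thick hangs 26 from the free edge on the inner side; with the lid shut it stands 1 to 2 in front of the drawer fronts and overlaps their top 8.
- spool_a_center (a point): Centre of one thread spool (28 diameter, 30 high, 40 g), standing loose in the wide drawer; its z axis is the spool's axis.
- spool_b_center (a point): Centre of the other, equal spool in the wide drawer.
- thread_cone: Pale cone of thread, 64 across the foot, 92 high, standing on the table beside the chest; origin: centre of its underside. To be left alone.
- pattern_weight: Dark round steel pattern weight with a black knob, 64 diameter, 48 high, beside the chest; origin: centre of its underside. To be left alone.
- cup: Empty white plastic cup, 68 across the rim, 85 high, beside the chest; origin: centre of its underside. To be left alone.
Things that resemble listed ones, but are neither listed nor needed, are in the scene too. Leave any orange or yellow look-alike of the part that bears spool_b_center alone.

How it is judged:
By the outcome, as a careful person would: the job done as asked, in the order asked, and still so for the second after the job is handed in, with the robot touching nothing.
It also fails if it takes over 61 s, if anything falls off the work surface, if the arm or the gripper's body presses on something with over 40 N, if the wrist force passes 120 N, or if a joint passes its speed limit or range.

## Working session

There is one attempt and no reset: what is moved stays moved. The work goes in short steps, Python scripts to look and compute and a tool call to move; the robot and the scene stay as the last step left them, time stands still between calls to the robot, and variables do not carry over. Pictures are saved under pics/ and viewed, and the job is handed in when it is done.

Besides the shell and the picture viewer there is one more tool, called after "Request:" by a JSON object that holds its "name" and its "arguments". play_rows: Moves the arm, as the interface text tells. Its arguments: {"type":"object","properties":{"targets":{"type":"array","items":{"type":"number"}},"squeeze":{"type":"number"}},"required":["targets"]}

```bash
ls; mkdir -p pics
python3 - <<'E'
from rig import robot
import cv2
print(robot.get_state()); print(robot.grip_depth)
for n in("side","top","wrist"):
    print(n,robot.camera_info(n))
    cv2.imwrite(f"pics/{n}0.png",robot.grab_frame(n)[:,:,::-1])
E
```

```text
pics
{'time': 0.0, 'q': array([-1.35100239e+00,  3.42734036e-01,  1.52503080e+00, -6.55715611e-06,
        1.27538822e+00, -1.46038926e-01]), 'joint_vel': array([ 4.99435089e-04,  1.52932242e-03, -2.53999377e-04, -2.58414927e-06,
       -5.34883565e-05, -1.18212196e-03]), 'joint_torque': array([-1.22642141e-03, -4.33682978e+01, -2.46011460e+01, -3.01973341e-04,
        7.89460901e-03, -4.03099889e-06]), 'eef_pos': array([ 187.71759736, -489.86034477,  230.61527583]), 'ee_rot': array([-3.08764902e+00, -5.71169161e-01,  1.00163813e-04]), 'contact_force': array([ 0.05439307,  0.24000178, -0.77235827]), 'moment': array([ 0.00262218, -0.01113389,  0.00114127]), 'width': 0.9969222227863357}
18.700000000000003
side {'intrinsics': array([[513.46107077,   0.        , 324.58431209],
       [  0.        , 513.46107077, 240.67963404],
       [  0.        ,   0.        ,   1.        ]]), 'R': array([[-0.91577247, -0.40152642, -0.01171792],
       [-0.23852876,  0.56702756, -0.78840585],
       [ 0.32321016, -0.71920531, -0.61504383]]), 't': array([583.42681032, 199.49337692, 827.47266464])}
top {
[... 216 characters left out ...]
673],
       [-0.99316578,  0.02617046, -0.11374027],
       [ 0.11381652,  0.00143792, -0.99350075]]), 't': array([  54.34657042,  624.94553615, 1306.22996253])}
wrist {'intrinsics': array([[332.91718293,   0.        , 318.02290874],
       [  0.        , 332.91718293, 236.95651826],
       [  0.        ,   0.        ,   1.        ]]), 'tool_from_camera': array([[ 3.45418617e-04, -9.61473404e-01, -2.74897751e-01,
         7.00120141e+01],
       [ 9.99999940e-01,  3.39637998e-04,  6.86280384e-05,
        -6.93230381e-01],
       [ 2.73816883e-05, -2.74897759e-01,  9.61473464e-01,
        -1.42209962e+02],
       [ 0.00000000e+00,  0.00000000e+00,  0.00000000e+00,
         1.00000000e+00]])}
```

View pics/side0.png

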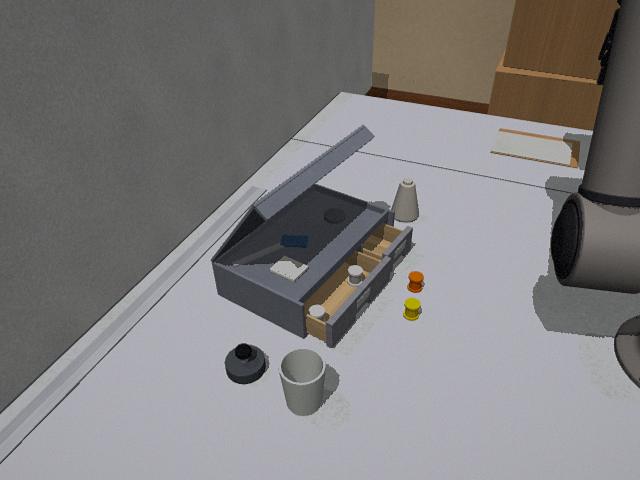

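View pics/top0.png

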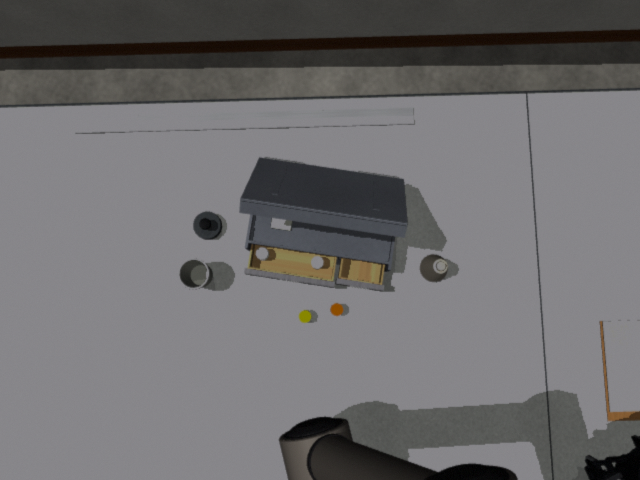

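View pics/wrist0.png

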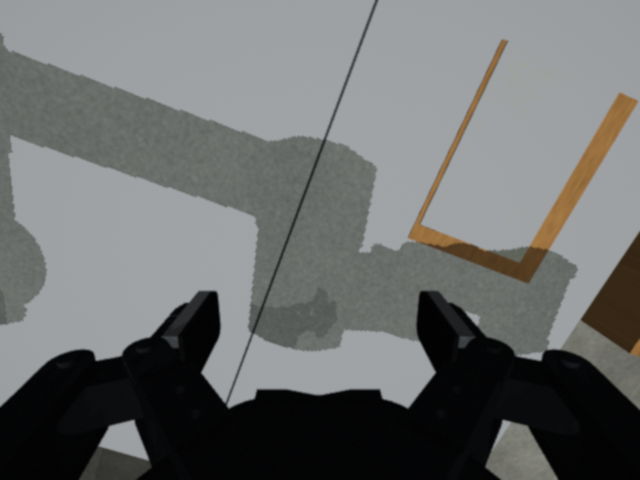

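The side view shows the chest at about (310,255) with both drawers out, spools at (317,313) and (356,273), and decoy spools at (415,281) and (412,309). The top view shows the same chest, turned slightly. I'll zoom in to pick exact points.

Run:
```python
import cv2
a=cv2.imread('pics/side0.png')[110:350,200:440]; cv2.imwrite('pics/side0z.png',cv2.resize(a,(600*800//800,600),interpolation=cv2.INTER_CUBIC))
a=cv2.imread('pics/top0.png')[140:340,170:470]; cv2.imwrite('pics/top0z.png',cv2.resize(a,(800,533),interpolation=cv2.INTER_CUBIC))
```

```text
(no output)
```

View pics/side0z.png

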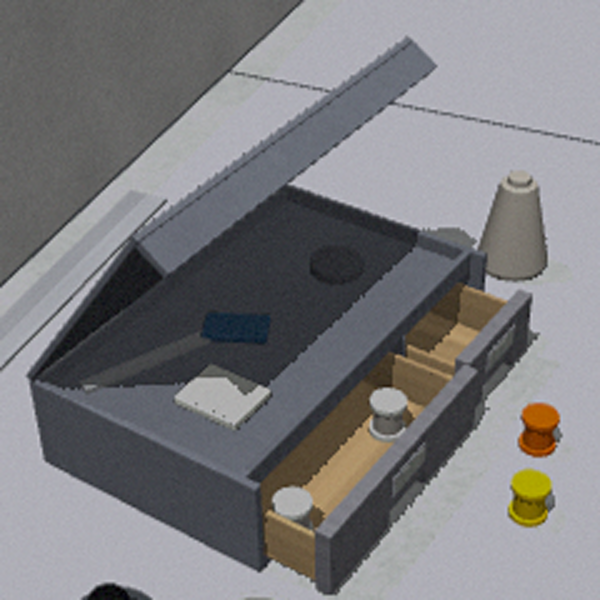

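View pics/top0z.png

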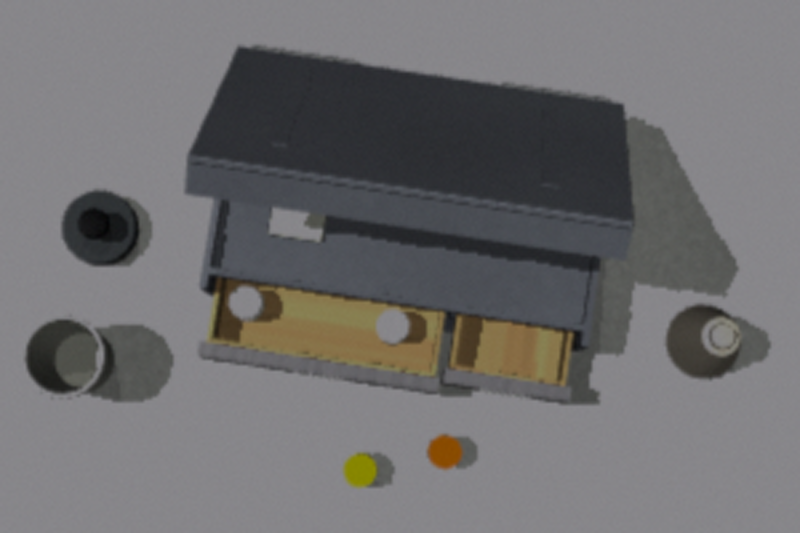

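```bash
cat > h.py <<'E'
import numpy as np
from rig import robot
from scipy.spatial.transform import Rotation as Ro
C={n:robot.camera_info(n) for n in("side","top","wrist")}
def proj(n,X):
    c=C[n]; X=np.atleast_2d(X); p=X@c["R"].T+c["t"]; p=p@c["intrinsics"].T; return p[:,:2]/p[:,2:]
def ray(n,uv):
    c=C[n]; d=c["R"].T@np.linalg.solve(c["intrinsics"],[uv[0],uv[1],1]); o=-c["R"].T@c["t"]; return o,d
def onz(n,uv,z):
    o,d=ray(n,uv); return o+d*(z-o[2])/d[2]
def tri(a,b):
    A=[];B=[]
    for n,uv in(("side",a),("top",b)):
        o,d=ray(n,uv); d=d/np.linalg.norm(d); P=np.eye(3)-np.outer(d,d); A.append(P);B.append(P@o)
    return np.linalg.lstsq(np.vstack(A),np.hstack(B),rcond=None)[0]
def W(p,X):
    c,s=np.cos(p[2]),np.sin(p[2]); X=np.asarray(X,float); return np.stack([p[0]+c*X[...,0]-s*X[...,1],p[1]+s*X[...,0]+c*X[...,1],X[...,2]],-1)
def lid(th,y,a,n): return [98-a*np.cos(th)+n*np.sin(th),y,80+a*np.sin(th)+n*np.cos(th)]
E
cat > fit.py <<'E'
from h import *
from scipy.optimize import least_squares
S=lambda u,v:(200+u/2.5-.3,110+v/2.5-.3)
T=lambda u,v:(170+u/2.667-.3,140+v/2.667-.3)
def model(p):
    dw,dn,th=p[3]*1,p[4],p[5]
    return [("side",S(262,485),[-100,160,80]),("side",S(262,570),[-100,160,0]),("side",S(33,378),[100,160,80]),("side",S(45,460),[100,160,0]),
    ("side",S(330,530),[-100-dw,155,62]),("side",S(330,592),[-100-dw,155,6]),("side",S(316,523),[-88-dw,155,62]),
    ("side",S(530,295),[-100-dn,-153,62]),("side",S(530,334),[-100-dn,-153,6]),
    ("side",S(408,38),lid(th,-161,206,6)),("side",S(437,66),lid(th,-161,206,-26)),("side",S(135,240),lid(th,161,206,6)),("side",S(165,272),lid(th,161,206,-26)),
    ("top",T(190,157),lid(th,161,206,6)),("top",T(632,217),lid(th,-161,206,6)),("top",T(187,192),lid(th,161,206,-26)),("top",T(630,257),lid(th,-161,206,-26)),
    ("top",T(240,47),lid(th,161,0,6)),("top",T(622,103),lid(th,-161,0,6)),
    ("top",T(201,343),[-88-dw,155,62]),("top",T(440,376),[-88-dw,-45,62]),("top",T(448,372),[-88-dn,-48,62]),("top",T(572,386),[-88-dn,-153,62]),]
def res(p):
    r=[]
    for n,uv,X in model(p): r+=list(proj(n,W(p,np.array(X)))[0]-uv)
    return np.array(r)
s=least_squares(res,[550,0,-.1,50,50,.95],loss='soft_l1',x_scale=[10,10,.1,10,10,.1])
print(s.x.round(3),s.cost)
for (n,uv,X),r in zip(model(s.x),res(s.x).reshape(-1,2)): print(n,np.round(uv),np.round(X),r.round(1))
np.save('p.npy',s.x)
p=s.x
print('wide front',W(p,np.array([-100-p[3],55,48])),'narrow',W(p,np.array([-100-p[4],-100.5,48])),'lid edge',W(p,np.array(lid(p[5],0,206,6))))
print('spA',tri(S(293,500),T(246,302)),'spB',tri(S(388,402),T(393,325)))
print('yel',tri(S(532,483),T(360,468)),'or',tri(S(540,415),T(445,450)))
print('cup',onz('top',T(65,358),85),'cone',onz('top',T(722,337),92),'wt',onz('top',T(96,224),48))
E
python3 fit.py
```

```text
[ 6.6264e+02  1.5430e+01 -1.7100e-01  5.3020e+01  4.7605e+01  9.3500e-01] 20.689907618430844
side [304. 304.] [-100  160   80] [-1.7  0.6]
side [304. 338.] [-100  160    0] [ 0.1 -0.2]
side [213. 261.] [100 160  80] [-1.   0.3]
side [218. 294.] [100 160   0] [ 0.4 -0.1]
side [332. 322.] [-153.  155.   62.] [0.3 1.5]
side [332. 346.] [-153.  155.    6.] [ 0.4 -0.2]
side [326. 319.] [-141.  155.   62.] [-0.4  1.3]
side [412. 228.] [-148. -153.   62.] [ 1.4 -1.5]
side [412. 243.] [-148. -153.    6.] [-1.1  4.7]
side [363. 125.] [ -19. -161.  249.] [-0.1 -2. ]
side [374. 136.] [ -45. -161.  230.] [-0.3 -0.8]
side [254. 206.] [-19. 161. 249.] [ 0.2 -3. ]
side [266. 218.] [-45. 161. 230.] [ 2.8 -0. ]
top [241. 199.] [-19. 161. 249.] [-0.6 -0.4]
top [407. 221.] [ -19. -161.  249.] [1.5 1.2]
top [240. 212.] [-45. 161. 230.] [-0.3  1.2]
top [406. 236.] [ -45. -161.  230.] [-0.9  0.7]
top [260. 157.] [103. 161.  84.] [-0.9 -0.5]
top [403. 178.] [ 103. -161.   84.] [ 0.9 -0.9]
top [245. 268.] [-141.  155.   62.] [ 0.2 -1.1]
top [335. 281.] [-141.  -45.   62.] [ 0.8 -0.3]
top [338. 279.] [-136.  -48.   62.] [-0.5 -1. ]
top [384. 284.] [-136. -153.   62.] [0.7 0.7]
wide front [521.19534801  95.64043062  48.        ] narrow [500.09902268 -58.5170083   48.        ] lid edge [643.49126804  18.73292868 249.35741067]
spA [582.20844226 156.97402187  40.08817107] spB [559.81242412  34.2445786   37.54771727]
yel [440.35008266  64.73815517  27.2532023 ] or [454.05276094  -6.63176548  27.78332685]
cup [537.12719617 299.78394487  85.        ] cone [ 539.87561753 -229.3935356    92.        ] wt [650.52738115 281.05411821  48.        ]
```

```bash
cat > plan.py <<'E'
from h import *
import sys
# usage: plan.py x y z tilt yaw nrows
def Rt(t,y):
    z=np.array([np.sin(t)*np.cos(y),np.sin(t)*np.sin(y),-np.cos(t)]);x=np.array([np.cos(t)*np.cos(y),np.cos(t)*np.sin(y),np.sin(t)])
    return np.stack([x,np.cross(z,x),z],1)
def rows(P,tilt,yaw,N,g=1):
    s=robot.get_state(); p0=np.array(s['eef_pos']);R0=Ro.from_rotvec(s['ee_rot']);R1=Ro.from_matrix(Rt(tilt,yaw))
    rv=(R0.inv()*R1).as_rotvec(); p=p0;R=R0
    print('from',p0.round(1),'to',np.round(P,1),'F',s['contact_force'].round(1),'t',s['time'])
    if np.abs(rv).max()/N>.125 or np.linalg.norm(np.array(P)-p0)/N>41: print('TOO FAST')
    o=[]
    for i in range(N):
        q=p0+(np.array(P)-p0)*(i+1)/N; d=(R.inv().apply(q-p)/10).round(2); w=(rv/N).round(3)
        o.append(list(w)+list(d)+[g]); p=p+R.apply(d*10); R=R*Ro.from_rotvec(w)
    while len(o)%5: o.append([0]*6+[g])
    for i in range(0,len(o),5): print(', '.join('%g'%v for r in o[i:i+5] for v in r))
if __name__=='__main__':
    a=list(map(float,sys.argv[1:])); rows(a[:3],a[3],a[4],int(a[5]))
E
python3 plan.py 430 -45 200 .6 -.171 15
```

```text
from [ 187.7 -490.   230.8] to [430. -45. 200.] F [-0.1 -0.5  0.4] t 0.15
-0.011, 0.039, 0.035, 2.57, -2.19, 0.21, 1, -0.011, 0.039, 0.035, 2.48, -2.29, 0.28, 1, -0.011, 0.039, 0.035, 2.39, -2.37, 0.35, 1, -0.011, 0.039, 0.035, 2.29, -2.46, 0.42, 1, -0.011, 0.039, 0.035, 2.18, -2.54, 0.47, 1
-0.011, 0.039, 0.035, 2.07, -2.62, 0.53, 1, -0.011, 0.039, 0.035, 1.96, -2.7, 0.58, 1, -0.011, 0.039, 0.035, 1.84, -2.77, 0.63, 1, -0.011, 0.039, 0.035, 1.72, -2.84, 0.66, 1, -0.011, 0.039, 0.035, 1.58, -2.9, 0.69, 1
-0.011, 0.039, 0.035, 1.46, -2.97, 0.73, 1, -0.011, 0.039, 0.035, 1.33, -3.03, 0.74, 1, -0.011, 0.039, 0.035, 1.19, -3.07, 0.76, 1, -0.011, 0.039, 0.035, 1.05, -3.12, 0.77, 1, -0.011, 0.039, 0.035, 0.91, -3.17, 0.77, 1
```

Request:
{"name": "play_rows", "arguments": {"targets": [-0.011,0.039,0.035,2.57,-2.19,0.21,1,-0.011,0.039,0.035,2.48,-2.29,0.28,1,-0.011,0.039,0.035,2.39,-2.37,0.35,1,-0.011,0.039,0.035,2.29,-2.46,0.42,1,-0.011,0.039,0.035,2.18,-2.54,0.47,1], "squeeze": 40}}

```text
time: 0.57
eef_pos: [269.0, -340.4, 220.6]
ee_rot: [3.094, 0.291, 0.317]
contact_force: [-0.2, -0.8, -1.0]
width: 0.3
```

Request:
{"name": "play_rows", "arguments": {"targets": [-0.011,0.039,0.035,2.07,-2.62,0.53,1,-0.011,0.039,0.035,1.96,-2.7,0.58,1,-0.011,0.039,0.035,1.84,-2.77,0.63,1,-0.011,0.039,0.035,1.72,-2.84,0.66,1,-0.011,0.039,0.035,1.58,-2.9,0.69,1]}}

```text
time: 0.98
eef_pos: [349.5, -192.3, 210.4]
ee_rot: [3.042, 0.012, 0.622]
contact_force: [0.1, 0.0, 0.5]
width: 0.004
```

Request:
{"name": "play_rows", "arguments": {"targets": [-0.011,0.039,0.035,1.46,-2.97,0.73,1,-0.011,0.039,0.035,1.33,-3.03,0.74,1,-0.011,0.039,0.035,1.19,-3.07,0.76,1,-0.011,0.039,0.035,1.05,-3.12,0.77,1,-0.011,0.039,0.035,0.91,-3.17,0.77,1]}}

```text
time: 1.4
eef_pos: [425.5, -52.0, 200.2]
ee_rot: [2.945, -0.248, 0.894]
contact_force: [-0.3, -0.1, -0.4]
width: 0.003
```

```bash
python3 - <<'E'
from h import *
import cv2
s=robot.get_state();print(s)
cv2.imwrite("pics/w1.png",robot.grab_frame("wrist")[:,:,::-1])
p=np.load('p.npy'); R=Ro.from_rotvec(s['ee_rot']).as_matrix();c=C['wrist'];T=c['tool_from_camera']
for X in [[-100-p[3],155,62],[-100-p[3],-45,62],[-100-p[4],-48,62],[-100-p[4],-153,62],[-100-p[3],155,6],[-100-p[4],-153,6],lid(p[5],161,206,-26),lid(p[5],-161,206,-26)]:
    t=R.T@(W(p,np.array(X))-s['eef_pos']); k=T[:3,:3].T@(t-T[:3,3]); u=c['intrinsics']@k; print(np.round(X),(u[:2]/u[2]).round(1))
E
python3 plan.py 465 -53 40 .6 -.171 10
```

```text
{'time': 1.4, 'q': array([-0.38798144, -0.06002613,  2.28362824,  0.33904875,  0.35708892,
        1.06630315]), 'joint_vel': array([ 1.20870724,  0.21880205,  0.07765823, -1.0354703 , -0.94785663,
        2.19810957]), 'joint_torque': array([ -5.49241886, -20.50848126, -21.60352349,   2.41618529,
        -1.21558484,  -3.10178898]), 'eef_pos': array([425.45056166, -51.97332005, 200.165249  ]), 'ee_rot': array([ 2.94462726, -0.24767778,  0.89392722]), 'contact_force': array([-0.26920627, -0.12206035, -0.39130186]), 'moment': array([ 0.05560851,  0.30592488, -0.01871598]), 'width': 0.0028805053513032415}
[-153.  155.   62.] [ 34.8 240.4]
[-153.  -45.   62.] [251.5 241.1]
[-148.  -48.   62.] [255.1 235.5]
[-148. -153.   62.] [367.8 235.9]
[-153.  155.    6.] [ 76.3 255.7]
[-148. -153.    6.] [360.2 251.8]
[-45. 161. 230.] [-174.3  -42.2]
[ -45. -161.  230.] [419.7 -37.9]
from [425.6 -48.7 199.3] to [465. -53.  40.] F [-2.6  0.9 -1.2] t 1.45
0, 0.001, 0, -0.56, -0.03, 1.54, 1, 0, 0.001, 0, -0.55, -0.02, 1.55, 1, 0, 0.001, 0, -0.56, -0.03, 1.54, 1, 0, 0.001, 0, -0.56, -0.03, 1.54, 1, 0, 0.001, 0, -0.56, -0.02, 1.55, 1
0, 0.001, 0, -0.57, -0.03, 1.54, 1, 0, 0.001, 0, -0.56, -0.03, 1.54, 1, 0, 0.001, 0, -0.57, -0.03, 1.54, 1, 0, 0.001, 0, -0.57, -0.02, 1.54, 1, 0, 0.001, 0, -0.56, -0.03, 1.54, 1
```

View pics/w1.png

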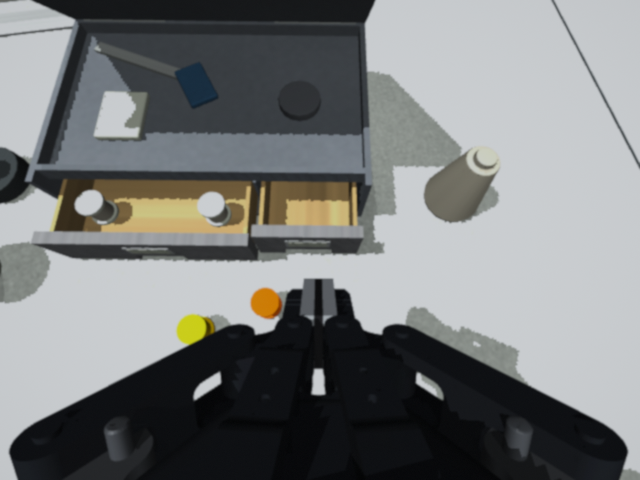

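The wrist view agrees with the fitted model: wide front at (33..248,243), narrow front at (252..362,238), orange spool at (266,302). Joint 5 is near its lower limit of 0.28, so I'll cut the tilt to 0.35 before going down.

```bash
python3 plan.py 455 -50 120 .35 -.171 10
```

```text
from [425.6 -48.7 199.3] to [455. -50. 120.] F [-2.6  0.9 -1.2] t 1.45
0, -0.024, 0, -0.2, -0.04, 0.82, 1, 0, -0.024, 0, -0.17, -0.04, 0.83, 1, 0, -0.024, 0, -0.16, -0.04, 0.83, 1, 0, -0.024, 0, -0.14, -0.03, 0.83, 1, 0, -0.024, 0, -0.12, -0.04, 0.84, 1
0, -0.024, 0, -0.1, -0.04, 0.84, 1, 0, -0.024, 0, -0.07, -0.04, 0.84, 1, 0, -0.024, 0, -0.06, -0.04, 0.84, 1, 0, -0.024, 0, -0.04, -0.04, 0.85, 1, 0, -0.024, 0, -0.01, -0.04, 0.84, 1
```

Request:
{"name": "play_rows", "arguments": {"targets": [0,-0.024,0,-0.2,-0.04,0.82,1,0,-0.024,0,-0.17,-0.04,0.83,1,0,-0.024,0,-0.16,-0.04,0.83,1,0,-0.024,0,-0.14,-0.03,0.83,1,0,-0.024,0,-0.12,-0.04,0.84,1]}}

```text
time: 1.87
eef_pos: [440.0, -55.1, 160.0]
ee_rot: [3.002, -0.25, 0.711]
contact_force: [-0.6, -0.3, -0.5]
width: -0.0
```

Request:
{"name": "play_rows", "arguments": {"targets": [0,-0.024,0,-0.1,-0.04,0.84,1,0,-0.024,0,-0.07,-0.04,0.84,1,0,-0.024,0,-0.06,-0.04,0.84,1,0,-0.024,0,-0.04,-0.04,0.85,1,0,-0.024,0,-0.01,-0.04,0.84,1]}}

```text
time: 2.28
eef_pos: [454.7, -56.0, 120.3]
ee_rot: [3.049, -0.256, 0.531]
contact_force: [-1.0, -0.1, 0.0]
width: -0.002
```

```bash
python3 -c "
from h import *
print(robot.get_state()['q'])
p=np.load('p.npy')
for y in(-100.5,55): 
  for d in (-175,-109): print(W(p,np.array([d,y,42])))"; python3 plan.py 470 -54 42 .35 -.171 10
```

```text
[-0.32120854  0.21719398  2.14175123  0.10431304  0.44183282  1.3302926 ]
[473.10306781 -53.86037889  42.        ]
[538.14256617 -65.07927603  42.        ]
[499.53546939  99.37662103  42.        ]
[564.57496775  88.1577239   42.        ]
from [454.7 -56.  120.3] to [470. -54.  42.] F [-1.  -0.1  0. ] t 2.2833
0.001, 0, 0, -0.13, -0.05, 0.79, 1, 0.001, 0, 0, -0.12, -0.05, 0.78, 1, 0.001, 0, 0, -0.13, -0.05, 0.79, 1, 0.001, 0, 0, -0.12, -0.05, 0.79, 1, 0.001, 0, 0, -0.13, -0.05, 0.78, 1
0.001, 0, 0, -0.13, -0.05, 0.79, 1, 0.001, 0, 0, -0.12, -0.05, 0.79, 1, 0.001, 0, 0, -0.13, -0.04, 0.78, 1, 0.001, 0, 0, -0.12, -0.05, 0.79, 1, 0.001, 0, 0, -0.13, -0.04, 0.79, 1
```

```bash
python3 plan.py 470 -54 42 .2 -.171 10
```

```text
from [454.7 -56.  120.3] to [470. -54.  42.] F [-1.  -0.1  0. ] t 2.2833
0.001, -0.015, 0, -0.13, -0.05, 0.79, 1, 0.001, -0.015, 0, -0.11, -0.05, 0.78, 1, 0.001, -0.015, 0, -0.1, -0.05, 0.79, 1, 0.001, -0.015, 0, -0.09, -0.05, 0.8, 1, 0.001, -0.015, 0, -0.08, -0.05, 0.79, 1
0.001, -0.015, 0, -0.07, -0.05, 0.79, 1, 0.001, -0.015, 0, -0.05, -0.05, 0.8, 1, 0.001, -0.015, 0, -0.05, -0.04, 0.79, 1, 0.001, -0.015, 0, -0.03, -0.05, 0.8, 1, 0.001, -0.015, 0, -0.02, -0.04, 0.8, 1
```

Request:
{"name": "play_rows", "arguments": {"targets": [0.001,-0.015,0,-0.13,-0.05,0.79,1,0.001,-0.015,0,-0.11,-0.05,0.78,1,0.001,-0.015,0,-0.1,-0.05,0.79,1,0.001,-0.015,0,-0.09,-0.05,0.8,1,0.001,-0.015,0,-0.08,-0.05,0.79,1]}}

```text
time: 2.7
eef_pos: [462.4, -55.0, 80.9]
ee_rot: [3.078, -0.257, 0.419]
contact_force: [0.1, 1.0, 0.0]
width: -0.001
```

Request:
{"name": "play_rows", "arguments": {"targets": [0.001,-0.015,0,-0.07,-0.05,0.79,1,0.001,-0.015,0,-0.05,-0.05,0.8,1,0.001,-0.015,0,-0.05,-0.04,0.79,1,0.001,-0.015,0,-0.03,-0.05,0.8,1,0.001,-0.015,0,-0.02,-0.04,0.8,1]}}

```text
time: 3.12
eef_pos: [470.2, -53.9, 41.7]
ee_rot: [3.102, -0.258, 0.305]
contact_force: [0.1, 0.4, -0.5]
width: -0.003
```

```bash
python3 -c "
from h import *
print(robot.get_state()['q'])"; python3 plan.py 537 -66 42 .2 -.171 15
```

```text
[-0.29459418  0.43917399  2.06050785  0.06263488  0.44884951  1.38853132]
from [470.2 -53.9  41.7] to [537. -66.  42.] F [ 0.1  0.4 -0.5] t 3.1167
-0, 0, 0, 0.44, 0.01, 0.09, 1, -0, 0, 0, 0.45, 0, 0.08, 1, -0, 0, 0, 0.44, 0.01, 0.09, 1, -0, 0, 0, 0.45, 0, 0.08, 1, -0, 0, 0, 0.44, 0.01, 0.09, 1
-0, 0, 0, 0.44, 0, 0.08, 1, -0, 0, 0, 0.45, 0.01, 0.09, 1, -0, 0, 0, 0.44, 0.01, 0.09, 1, -0, 0, 0, 0.45, 0, 0.08, 1, -0, 0, 0, 0.44, 0.01, 0.09, 1
-0, 0, 0, 0.45, 0, 0.08, 1, -0, 0, 0, 0.44, 0.01, 0.09, 1, -0, 0, 0, 0.44, 0.01, 0.08, 1, -0, 0, 0, 0.45, 0, 0.09, 1, -0, 0, 0, 0.44, 0.01, 0.09, 1
```

Request:
{"name": "play_rows", "arguments": {"targets": [0,0,0,0.44,0,0.09,1,0,0,0,0.44,0.01,0.09,1,0,0,0,0.44,0,0.09,1,0,0,0,0.44,0.01,0.09,1,0,0,0,0.44,0,0.09,1]}}

```text
time: 3.53
eef_pos: [492.5, -58.0, 42.7]
ee_rot: [3.102, -0.258, 0.307]
contact_force: [-1.0, -0.3, 0.8]
width: -0.0
```

Request:
{"name": "play_rows", "arguments": {"targets": [0,0,0,0.44,0,0.09,1,0,0,0,0.44,0.01,0.09,1,0,0,0,0.44,0,0.09,1,0,0,0,0.44,0.01,0.09,1,0,0,0,0.44,0,0.09,1]}}

```text
time: 3.95
eef_pos: [514.7, -61.9, 42.3]
ee_rot: [3.102, -0.258, 0.307]
contact_force: [-1.6, -0.7, 1.1]
width: 0.001
```

Request:
{"name": "play_rows", "arguments": {"targets": [0,0,0,0.3,0,0.06,1,0,0,0,0.3,0.01,0.06,1,0,0,0,0.3,0,0.06,1,0,0,0,0.3,0.01,0.06,1,0,0,0,0.2,0,0.04,1]}}

```text
time: 4.37
eef_pos: [528.7, -64.4, 42.3]
ee_rot: [3.102, -0.259, 0.307]
contact_force: [-1.2, -0.4, 1.2]
width: 0.002
```

Request:
{"name": "play_rows", "arguments": {"targets": [0,0,0,0.15,0,0.03,1,0,0,0,0.15,0,0.03,1,0,0,0,0.15,0,0.03,1,0,0,0,0.1,0,0.02,1,0,0,0,0.1,0,0.02,1]}}

```text
time: 4.78
eef_pos: [534.1, -65.3, 42.1]
ee_rot: [3.102, -0.258, 0.304]
contact_force: [-7.1, 0.3, 5.5]
width: 0.0
```

Request:
{"name": "play_rows", "arguments": {"targets": [0,0,0,0.1,0,0.02,1,0,0,0,0.1,0,0.02,1,0,0,0,0.1,0,0.02,1,0,0,0,0,0,0,1,0,0,0,0,0,0,1]}}

```text
time: 5.2
eef_pos: [534.3, -65.1, 41.4]
ee_rot: [3.104, -0.258, 0.295]
contact_force: [-13.4, 1.2, 8.8]
width: -0.002
```

```bash
cat > plan2.py <<'E'
from plan import *
# waypoints chain from measured pose
def chain(wps,g=1):
    s=robot.get_state(); p=np.array(s['eef_pos']);R=Ro.from_rotvec(s['ee_rot']);o=[]
    print('from',p.round(1),'F',s['contact_force'].round(1),'t',round(s['time'],2))
    for P,t,y,N in wps:
        p0=p;rv=(R.inv()*Ro.from_matrix(Rt(t,y))).as_rotvec()
        assert np.linalg.norm(rv)/N<.12 and np.linalg.norm(np.array(P)-p0)/N<41
        for i in range(N):
            q=p0+(np.array(P)-p0)*(i+1)/N; d=(R.inv().apply(q-p)/10).round(2)+0; w=(rv/N).round(3)+0
            o.append(list(w)+list(d)+[g]); p=p+R.apply(d*10); R=R*Ro.from_rotvec(w)
    while len(o)%5: o.append([0]*6+[g])
    for i in range(0,len(o),5): print(', '.join('%g'%v for r in o[i:i+5] for v in r))
if __name__=='__main__':
    chain(eval(sys.argv[1]))
E
python3 plan2.py "[((500,-58,60),.2,-.171,3),((475,-40,100),.2,-.171,3),((480,101,100),.2,-.171,9),((490,101,42),.2,-.171,5)]"
```

```text
from [534.3 -65.1  41.4] F [-13.4   1.2   8.8] t 5.2
-0.001, 0.004, 0.002, -1.03, -0.05, -0.83, 1, -0.001, 0.004, 0.002, -1.03, -0.04, -0.83, 1, -0.001, 0.004, 0.002, -1.02, -0.04, -0.84, 1, 0, 0, 0, -0.64, -0.45, -1.49, 1, 0, 0, 0, -0.64, -0.45, -1.49, 1
0, 0, 0, -0.64, -0.45, -1.49, 1, 0, 0, 0, -0.21, -1.55, -0.04, 1, 0, 0, 0, -0.21, -1.56, -0.04, 1, 0, 0, 0, -0.21, -1.55, -0.04, 1, 0, 0, 0, -0.21, -1.55, -0.05, 1
0, 0, 0, -0.21, -1.55, -0.04, 1, 0, 0, 0, -0.2, -1.56, -0.04, 1, 0, 0, 0, -0.21, -1.55, -0.04, 1, 0, 0, 0, -0.21, -1.55, -0.04, 1, 0, 0, 0, -0.21, -1.56, -0.04, 1
0, 0, 0, -0.04, -0.03, 1.18, 1, 0, 0, 0, -0.04, -0.03, 1.17, 1, 0, 0, 0, -0.04, -0.04, 1.18, 1, 0, 0, 0, -0.04, -0.03, 1.17, 1, 0, 0, 0, -0.04, -0.03, 1.18, 1
```

Request:
{"name": "play_rows", "arguments": {"targets": [-0.001,0.004,0.002,-1.03,-0.05,-0.83,1,-0.001,0.004,0.002,-1.03,-0.04,-0.83,1,-0.001,0.004,0.002,-1.02,-0.04,-0.84,1,0,0,0,-0.64,-0.45,-1.49,1,0,0,0,-0.64,-0.45,-1.49,1]}}

```text
time: 5.62
eef_pos: [486.2, -46.7, 87.4]
ee_rot: [3.095, -0.269, 0.325]
contact_force: [0.7, 0.7, -0.7]
width: -0.0
```

Request:
{"name": "play_rows", "arguments": {"targets": [0,0,0,-0.64,-0.45,-1.49,1,0,0,0,-0.21,-1.55,-0.04,1,0,0,0,-0.21,-1.56,-0.04,1,0,0,0,-0.21,-1.55,-0.04,1,0,0,0,-0.21,-1.55,-0.05,1]}}

```text
time: 6.03
eef_pos: [480.9, 22.5, 100.8]
ee_rot: [3.095, -0.268, 0.328]
contact_force: [0.4, -0.5, -0.1]
width: -0.001
```

Request:
{"name": "play_rows", "arguments": {"targets": [0,0,0,-0.21,-1.55,-0.04,1,0,0,0,-0.2,-1.56,-0.04,1,0,0,0,-0.21,-1.55,-0.04,1,0,0,0,-0.21,-1.55,-0.04,1,0,0,0,-0.21,-1.56,-0.04,1]}}

```text
time: 6.45
eef_pos: [483.8, 101.2, 100.4]
ee_rot: [3.096, -0.268, 0.327]
contact_force: [-0.7, 0.1, 0.1]
width: -0.002
```

```bash
python3 - <<'E'
from h import *
import cv2
print(robot.get_state()['q'])
cv2.imwrite("pics/w2.png",robot.grab_frame("wrist")[:,:,::-1])
E
python3 plan2.py "[((490,101,42),.2,-.171,5)]"
```

```text
[ 0.08441176  0.35871591  1.95047809 -0.08872829  0.63019752  1.89421712]
from [483.9 103.1 100.5] F [-0.1  1.3  0.5] t 6.5
0, -0.002, 0, -0.12, 0.02, 1.17, 1, 0, -0.002, 0, -0.12, 0.03, 1.17, 1, 0, -0.002, 0, -0.12, 0.02, 1.17, 1, 0, -0.002, 0, -0.11, 0.02, 1.17, 1, 0, -0.002, 0, -0.11, 0.02, 1.18, 1
```

View pics/w2.png

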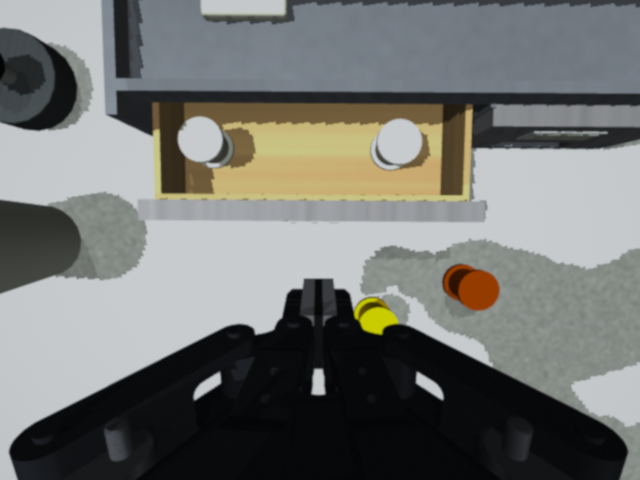

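The narrow drawer is flush with the chest (right, about y=110–140 px). Both spools are standing at (203,140) and (400,142), and the yellow decoy at (376,315) is below and behind the fingers. Now the wide drawer.

Request:
{"name": "play_rows", "arguments": {"targets": [0,-0.002,0,-0.12,0.02,1.17,1,0,-0.002,0,-0.12,0.03,1.17,1,0,-0.002,0,-0.12,0.02,1.17,1,0,-0.002,0,-0.11,0.02,1.17,1,0,-0.002,0,-0.11,0.02,1.18,1]}}

```text
time: 6.92
eef_pos: [489.8, 98.1, 41.3]
ee_rot: [3.098, -0.268, 0.312]
contact_force: [-0.4, -0.6, 0.3]
width: 0.002
```

Request:
{"name": "play_rows", "arguments": {"targets": [0,0,0,0.35,0,0.07,1,0,0,0,0.35,0,0.07,1,0,0,0,0.35,0,0.07,1,0,0,0,0.35,0,0.07,1,0,0,0,0.35,0,0.07,1]}}

```text
time: 7.33
eef_pos: [507.8, 95.0, 42.4]
ee_rot: [3.098, -0.268, 0.312]
contact_force: [-1.6, 1.0, 0.8]
width: 0.004
```

Request:
{"name": "play_rows", "arguments": {"targets": [0,0,0,0.35,0,0.07,1,0,0,0,0.35,0,0.07,1,0,0,0,0.35,0,0.07,1,0,0,0,0.35,0,0.07,1,0,0,0,0.35,0,0.07,1]}}

```text
time: 7.75
eef_pos: [524.6, 92.0, 41.7]
ee_rot: [3.098, -0.268, 0.309]
contact_force: [-2.2, 0.7, 0.6]
width: -0.001
```

Request:
{"name": "play_rows", "arguments": {"targets": [0,0,0,0.35,0,0.07,1,0,0,0,0.35,0,0.07,1,0,0,0,0.35,0,0.07,1,0,0,0,0.35,0,0.07,1,0,0,0,0.35,0,0.07,1]}}

```text
time: 8.17
eef_pos: [542.2, 88.8, 41.6]
ee_rot: [3.098, -0.268, 0.309]
contact_force: [-1.9, -1.0, 1.3]
width: 0.005
```

Run:
```python
from h import *
import cv2
print(robot.get_state())
cv2.imwrite("pics/w3.png",robot.grab_frame("wrist")[:,:,::-1])
```

```text
{'time': 8.1667, 'q': array([ 0.04755115,  0.53822486,  1.84968023, -0.08061451,  0.56077564,
        1.8550366 ]), 'joint_vel': array([-0.01957607,  0.05270901, -0.11027829,  0.01371209,  0.0573732 ,
       -0.03364732]), 'joint_torque': array([ 2.11843522e-01, -4.54501891e+01, -1.73605531e+01, -1.01027386e-01,
       -1.45909175e+00,  3.35928204e-02]), 'eef_pos': array([542.23859596,  88.84825113,  41.60487585]), 'ee_rot': array([ 3.097904  , -0.26794754,  0.30928133]), 'contact_force': array([-1.87269156, -0.97080412,  1.28298325]), 'moment': array([-0.10568205,  0.38296773, -0.11809297]), 'width': 0.004826447955125144}
```

View pics/w3.png

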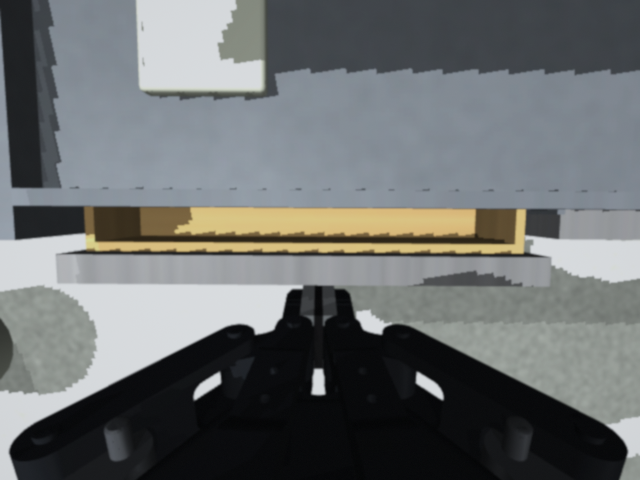

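The wide drawer is sliding in cleanly at about 2 N, with a gap of roughly 18 mm left at (300,225). I'll go on at a slower speed.

Request:
{"name": "play_rows", "arguments": {"targets": [0,0,0,0.3,0,0.06,1,0,0,0,0.3,0,0.06,1,0,0,0,0.25,0,0.05,1,0,0,0,0.2,0,0.04,1,0,0,0,0.2,0,0.04,1]}}

```text
time: 8.63
eef_pos: [554.6, 86.7, 41.6]
ee_rot: [3.098, -0.268, 0.309]
contact_force: [-2.3, -0.7, -0.5]
width: 0.002
```

Request:
{"name": "play_rows", "arguments": {"targets": [0,0,0,0.15,0,0.03,1,0,0,0,0.15,0,0.03,1,0,0,0,0.1,0,0.02,1,0,0,0,0.1,0,0.02,1,0,0,0,0.1,0,0.02,1]}}

```text
time: 9.05
eef_pos: [560.5, 85.7, 41.6]
ee_rot: [3.098, -0.268, 0.309]
contact_force: [-1.7, -0.5, -0.5]
width: -0.002
```

Request:
{"name": "play_rows", "arguments": {"targets": [0,0,0,0.1,0,0.02,1,0,0,0,0.1,0,0.02,1,0,0,0,0.1,0,0.02,1,0,0,0,0,0,0,1,0,0,0,0,0,0,1]}}

```text
time: 9.47
eef_pos: [561.5, 85.5, 41.4]
ee_rot: [3.098, -0.268, 0.303]
contact_force: [-9.6, 0.6, 6.1]
width: -0.002
```

Request:
{"name": "play_rows", "arguments": {"targets": [0,0,0,0.1,0,0.02,1,0,0,0,0.1,0,0.02,1,0,0,0,0.1,0,0.02,1,0,0,0,0,0,0,1,0,0,0,0,0,0,1]}}

```text
time: 9.88
eef_pos: [561.6, 85.4, 40.8]
ee_rot: [3.099, -0.267, 0.294]
contact_force: [-17.8, 2.5, 11.9]
width: 0.001
```

Both drawers are home: contact force rose to 13–18 N at each, and the two stop positions lie on one line parallel to the chest front. Next I'll back off, check with all the cameras, and plan the lid.

```bash
python3 - <<'E'
from h import *
p=np.load('p.npy')
for th in np.linspace(p[5],0,6):
    for d in (30,0): 
        X=np.array(lid(th,0,185,6+d)); print(round(th,2),d,W(p,X+[11,0,0]).round(1))
E
python3 plan2.py "[((510,95,60),.2,-.171,3),((470,60,200),.2,-.171,5),((500,35,310),.1,-.171,7)]"
```

```text
0.94 30 [690.4  10.6 250.3]
0.94 0 [666.6  14.7 232.5]
0.75 30 [660.6  15.8 232.3]
0.75 0 [640.5  19.3 210.3]
0.56 30 [634.6  20.3 208.9]
0.56 0 [618.9  23.  183.5]
0.37 30 [613.3  23.9 181.1]
0.37 0 [602.5  25.8 153.2]
0.19 30 [597.5  26.7 149.8]
0.19 0 [592.   27.6 120.3]
0.0 30 [587.7  28.3 116. ]
0.0 0 [587.7  28.3  86. ]
from [561.6  85.4  40.8] F [-17.8   2.5  11.9] t 9.88
0, 0.004, 0, -1.6, -0.02, -0.96, 1, 0, 0.004, 0, -1.59, -0.02, -0.96, 1, 0, 0.004, 0, -1.59, -0.02, -0.97, 1, 0, 0, 0, -0.1, 0.83, -2.88, 1, 0, 0, 0, -0.09, 0.83, -2.87, 1
0, 0, 0, -0.1, 0.83, -2.88, 1, 0, 0, 0, -0.09, 0.83, -2.88, 1, 0, 0, 0, -0.1, 0.83, -2.87, 1, 0, -0.014, 0, 0.79, 0.28, -1.44, 1, 0, -0.014, 0, 0.76, 0.28, -1.46, 1
0, -0.014, 0, 0.75, 0.28, -1.46, 1, 0, -0.014, 0, 0.73, 0.28, -1.48, 1, 0, -0.014, 0, 0.7, 0.28, -1.48, 1, 0, -0.014, 0, 0.69, 0.28, -1.5, 1, 0, -0.014, 0, 0.66, 0.28, -1.5, 1
```

Request:
{"name": "play_rows", "arguments": {"targets": [0,0.004,0,-1.6,-0.02,-0.9,1,0,0.004,0,-1.59,-0.02,-0.96,1,0,0.004,0,-1.59,-0.02,-0.97,1,0,0,0,-0.1,0.83,-2.88,1,0,0,0,-0.09,0.83,-2.87,1]}}

```text
time: 10.3
eef_pos: [497.2, 80.7, 115.7]
ee_rot: [3.096, -0.266, 0.325]
contact_force: [2.6, -0.3, 0.1]
width: 0.0
```

Request:
{"name": "play_rows", "arguments": {"targets": [0,0,0,-0.1,0.83,-2.88,1,0,0,0,-0.09,0.83,-2.88,1,0,0,0,-0.1,0.83,-2.87,1,0,-0.014,0,0.79,0.28,-1.44,1,0,-0.014,0,0.76,0.28,-1.46,1]}}

```text
time: 10.72
eef_pos: [482.1, 52.0, 233.5]
ee_rot: [3.102, -0.268, 0.291]
contact_force: [0.6, 0.2, 0.1]
width: 0.005
```

Request:
{"name": "play_rows", "arguments": {"targets": [0,-0.014,0,0.75,0.28,-1.46,1,0,-0.014,0,0.73,0.28,-1.48,1,0,-0.014,0,0.7,0.28,-1.48,1,0,-0.014,0,0.69,0.28,-1.5,1,0,-0.014,0,0.66,0.28,-1.5,1]}}

```text
time: 11.13
eef_pos: [503.0, 34.2, 311.1]
ee_rot: [3.116, -0.269, 0.179]
contact_force: [0.5, 0.1, 0.2]
width: 0.001
```

Run:
```python
from h import *
import cv2
print(robot.get_state()['q'])
a=robot.grab_frame("side")[:,:,::-1]; w=robot.grab_frame("wrist")[:,:,::-1]
cv2.imwrite("pics/w4.png",w)
cv2.imwrite("pics/s4.png",cv2.resize(a[110:350,200:440],(600,600),interpolation=cv2.INTER_CUBIC))
```

```text
[-0.07793538  0.18543553  1.52227447 -0.01030466  1.31955636  1.66724006]
```

View pics/s4.png

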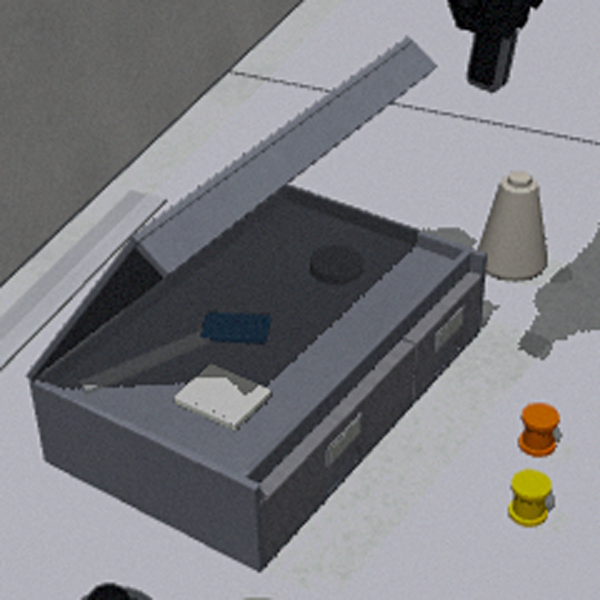

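View pics/w4.png

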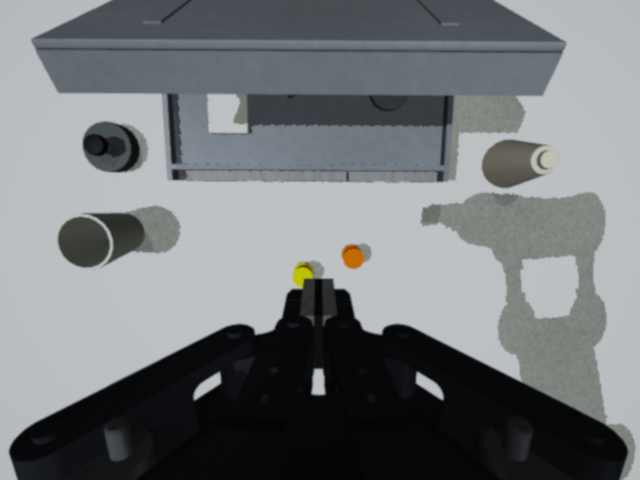

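Both drawers are flush in the side view, the lid hasn't moved, and the decoys, cone, weight and cup are in place. Now over to the back of the lid.

```bash
python3 plan2.py "[((691,11,312),0,-.171,10),((691,11,252),0,-.171,5)]"
```

```text
from [504.6  33.8 312.4] F [ 0.4  0.4 -0.6] t 11.23
0, -0.012, 0, 1.86, -0.1, 0.23, 1, 0, -0.012, 0, 1.86, -0.09, 0.21, 1, 0, -0.012, 0, 1.87, -0.1, 0.18, 1, 0, -0.012, 0, 1.87, -0.1, 0.16, 1, 0, -0.012, 0, 1.87, -0.09, 0.14, 1
0, -0.012, 0, 1.87, -0.1, 0.12, 1, 0, -0.012, 0, 1.87, -0.09, 0.09, 1, 0, -0.012, 0, 1.88, -0.1, 0.07, 1, 0, -0.012, 0, 1.87, -0.1, 0.05, 1, 0, -0.012, 0, 1.88, -0.09, 0.03, 1
0, 0, 0, 0, 0, 1.2, 1, 0, 0, 0, 0, 0, 1.2, 1, 0, 0, 0, 0, 0, 1.2, 1, 0, 0, 0, 0, 0, 1.2, 1, 0, 0, 0, 0, 0, 1.2, 1
```

Request:
{"name": "play_rows", "arguments": {"targets": [0,-0.012,0,1.86,-0.1,0.23,1,0,-0.012,0,1.86,-0.09,0.21,1,0,-0.012,0,1.87,-0.1,0.18,1,0,-0.012,0,1.87,-0.1,0.16,1,0,-0.012,0,1.87,-0.09,0.14,1]}}

```text
time: 11.65
eef_pos: [596.1, 23.2, 307.9]
ee_rot: [3.125, -0.27, 0.082]
contact_force: [0.1, -0.1, 1.3]
width: -0.004
```

Request:
{"name": "play_rows", "arguments": {"targets": [0,-0.012,0,1.87,-0.1,0.12,1,0,-0.012,0,1.87,-0.09,0.09,1,0,-0.012,0,1.88,-0.1,0.07,1,0,-0.012,0,1.87,-0.1,0.05,1,0,-0.012,0,1.88,-0.09,0.03,1]}}

```text
time: 12.07
eef_pos: [689.5, 11.9, 306.8]
ee_rot: [-3.129, 0.27, 0.012]
contact_force: [0.8, 0.2, 0.2]
width: 0.0
```

Request:
{"name": "play_rows", "arguments": {"targets": [0,0,0,0,0,1.2,1,0,0,0,0,0,1.2,1,0,0,0,0,0,1.2,1,0,0,0,0,0,1.2,1,0,0,0,0,0,1.2,1]}}

```text
time: 12.48
eef_pos: [688.2, 12.1, 246.2]
ee_rot: [-3.129, 0.27, 0.011]
contact_force: [-0.4, 0.6, 0.8]
width: -0.002
```

```bash
python3 - <<'E'
from h import *
import cv2
print(robot.get_state()['q'])
a=robot.grab_frame("side")[:,:,::-1]
cv2.imwrite("pics/s5.png",cv2.resize(a[50:350,200:500],(600,600),interpolation=cv2.INTER_CUBIC))
E
python3 plan2.py "[((667,15,233),0,-.171,5),((641,19,210.3),0,-.171,5),((619,23,183.5),0,-.171,5),((602.5,26,153.2),0,-.171,5)]"
```

```text
[-9.41507657e-02  6.57119269e-01  9.60038887e-01  1.03773797e-03
  1.53166539e+00  1.64890642e+00]
from [687.2  12.2 243.3] F [-0.2 -0.7 -1.8] t 12.53
0, 0.002, 0, -0.41, 0.01, 0.21, 1, 0, 0.002, 0, -0.4, 0.02, 0.21, 1, 0, 0.002, 0, -0.41, 0.01, 0.21, 1, 0, 0.002, 0, -0.4, 0.01, 0.21, 1, 0, 0.002, 0, -0.41, 0.02, 0.2, 1
0, 0, 0, -0.53, 0.01, 0.46, 1, 0, 0, 0, -0.52, 0.01, 0.45, 1, 0, 0, 0, -0.53, 0.01, 0.46, 1, 0, 0, 0, -0.52, 0.01, 0.45, 1, 0, 0, 0, -0.53, 0.01, 0.46, 1
0, 0, 0, -0.45, 0, 0.54, 1, 0, 0, 0, -0.44, -0.01, 0.53, 1, 0, 0, 0, -0.45, 0, 0.54, 1, 0, 0, 0, -0.44, 0, 0.54, 1, 0, 0, 0, -0.45, -0.01, 0.53, 1
0, 0, 0, -0.33, 0, 0.61, 1, 0, 0, 0, -0.34, 0, 0.6, 1, 0, 0, 0, -0.33, -0.01, 0.61, 1, 0, 0, 0, -0.33, 0, 0.61, 1, 0, 0, 0, -0.34, 0, 0.61, 1
```

View pics/s5.png

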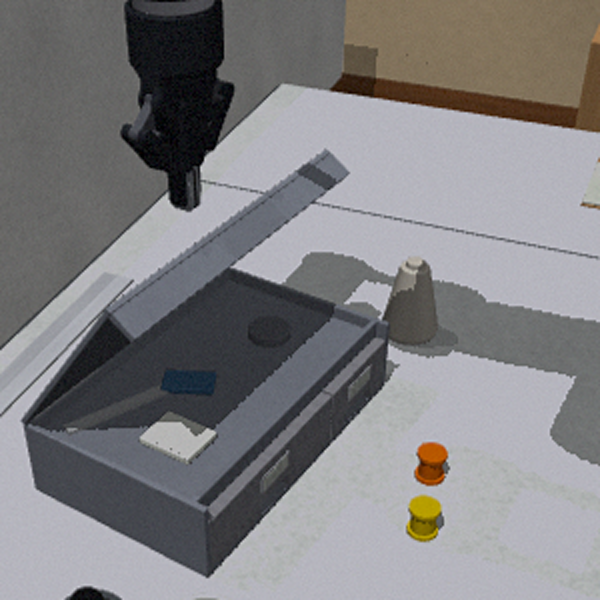

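The fingertips at (185,207) are behind the outer face of the lid and clear of it. Approaching along the arc now.

Request:
{"name": "play_rows", "arguments": {"targets": [0,0.002,0,-0.41,0.01,0.21,1,0,0.002,0,-0.4,0.02,0.21,1,0,0.002,0,-0.41,0.01,0.21,1,0,0.002,0,-0.4,0.01,0.21,1,0,0.002,0,-0.41,0.02,0.2,1]}}

```text
time: 12.95
eef_pos: [667.8, 14.7, 238.2]
ee_rot: [-3.13, 0.271, -0.007]
contact_force: [-0.6, 0.1, 0.4]
width: 0.002
```

Request:
{"name": "play_rows", "arguments": {"targets": [0,0,0,-0.53,0.01,0.46,1,0,0,0,-0.52,0.01,0.45,1,0,0,0,-0.53,0.01,0.46,1,0,0,0,-0.52,0.01,0.45,1,0,0,0,-0.53,0.01,0.46,1]}}

```text
time: 13.37
eef_pos: [642.3, 18.8, 215.7]
ee_rot: [-3.129, 0.271, -0.01]
contact_force: [2.0, 0.6, 1.9]
width: -0.003
```

```bash
python3 plan2.py "[((619,23,183.5),0,-.171,5),((602.5,26,153.2),0,-.171,5)]"
```

```text
from [642.3  18.8 215.7] F [2.  0.6 1.9] t 13.37
0, -0.001, 0, -0.48, 0, 0.64, 1, 0, -0.001, 0, -0.48, 0, 0.64, 1, 0, -0.001, 0, -0.47, -0.01, 0.64, 1, 0, -0.001, 0, -0.48, 0, 0.64, 1, 0, -0.001, 0, -0.47, 0, 0.65, 1
0, 0, 0, -0.34, 0, 0.61, 1, 0, 0, 0, -0.33, 0, 0.6, 1, 0, 0, 0, -0.34, -0.01, 0.61, 1, 0, 0, 0, -0.34, 0, 0.6, 1, 0, 0, 0, -0.33, 0, 0.61, 1
```

Contact at 2–3 N, as expected for the hinge. On along the arc.

Request:
{"name": "play_rows", "arguments": {"targets": [0,0,0,-0.48,0,0.64,1,0,0,0,-0.48,0,0.64,1,0,0,0,-0.47,0,0.64,1,0,0,0,-0.48,0,0.64,1,0,0,0,-0.47,0,0.65,1]}}

```text
time: 13.78
eef_pos: [618.6, 22.7, 182.6]
ee_rot: [-3.13, 0.271, -0.007]
contact_force: [-0.0, 0.6, 1.9]
width: 0.003
```

Request:
{"name": "play_rows", "arguments": {"targets": [0,0,0,-0.34,0,0.61,1,0,0,0,-0.33,0,0.6,1,0,0,0,-0.34,0,0.61,1,0,0,0,-0.34,0,0.6,1,0,0,0,-0.33,0,0.61,1]}}

```text
time: 14.2
eef_pos: [602.6, 25.5, 151.6]
ee_rot: [-3.13, 0.271, -0.006]
contact_force: [2.1, 0.1, 0.8]
width: 0.004
```

```bash
python3 plan2.py "[((592,27.6,120),0,-.171,5),((588,28,100),0,-.171,5)]"; python3 -c "
from h import *
import cv2
cv2.imwrite('pics/s6.png',robot.grab_frame('side')[:,:,::-1])"
```

```text
from [602.6  25.5 151.6] F [2.1 0.1 0.8] t 14.2
0, -0.001, 0, -0.22, -0.01, 0.63, 1, 0, -0.001, 0, -0.22, 0, 0.63, 1, 0, -0.001, 0, -0.21, -0.01, 0.63, 1, 0, -0.001, 0, -0.22, 0, 0.64, 1, 0, -0.001, 0, -0.21, -0.01, 0.63, 1
0, 0, 0, -0.08, 0.01, 0.4, 1, 0, 0, 0, -0.08, 0, 0.4, 1, 0, 0, 0, -0.08, 0.01, 0.4, 1, 0, 0, 0, -0.08, 0.01, 0.4, 1, 0, 0, 0, -0.08, 0, 0.4, 1
```

View pics/s6.png

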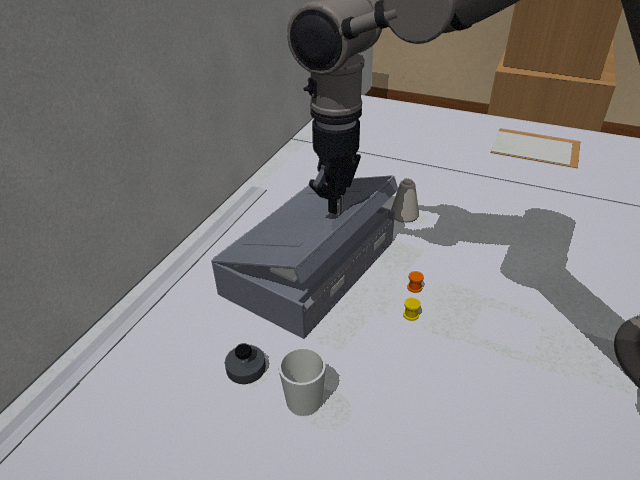

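The lid is following (about 0.37 rad), with the fingertip on its outer face at (335,212). Continuing.

Request:
{"name": "play_rows", "arguments": {"targets": [0,0,0,-0.22,0,0.63,1,0,0,0,-0.22,0,0.63,1,0,0,0,-0.21,0,0.63,1,0,0,0,-0.22,0,0.64,1,0,0,0,-0.21,0,0.63,1]}}

```text
time: 14.67
eef_pos: [592.0, 27.3, 120.0]
ee_rot: [-3.13, 0.271, -0.006]
contact_force: [1.0, -0.3, 0.9]
width: -0.001
```

Request:
{"name": "play_rows", "arguments": {"targets": [0,0,0,-0.08,0,0.4,1,0,0,0,-0.08,0,0.4,1,0,0,0,-0.08,0,0.4,1,0,0,0,-0.08,0,0.4,1,0,0,0,-0.08,0,0.4,1]}}

```text
time: 15.08
eef_pos: [588.3, 28.0, 100.4]
ee_rot: [-3.13, 0.271, -0.006]
contact_force: [1.3, 0.0, 1.4]
width: -0.0
```

Request:
{"name": "play_rows", "arguments": {"targets": [0,0,0,0,0,0.25,1,0,0,0,0,0,0.25,1,0,0,0,0,0,0.25,1,0,0,0,0,0,0.2,1,0,0,0,0,0,0.2,1]}}

```text
time: 15.5
eef_pos: [587.9, 28.1, 88.8]
ee_rot: [-3.13, 0.271, -0.004]
contact_force: [-1.6, -0.2, 0.9]
width: -0.004
```

Request:
{"name": "play_rows", "arguments": {"targets": [0,0,0,0,0,0.1,1,0,0,0,0,0,0.1,1,0,0,0,0,0,0.1,1,0,0,0,0,0,0.1,1,0,0,0,0,0,0,1]}}

```text
time: 15.92
eef_pos: [588.1, 28.1, 86.0]
ee_rot: [-3.13, 0.27, -0.006]
contact_force: [-3.0, 0.2, 7.6]
width: 0.0
```

Request:
{"name": "play_rows", "arguments": {"targets": [0,0,0,0,0,0.05,1,0,0,0,0,0,0.05,1,0,0,0,0,0,0.05,1,0,0,0,0,0,0,1,0,0,0,0,0,0,1]}}

```text
time: 16.33
eef_pos: [588.2, 28.1, 85.9]
ee_rot: [-3.13, 0.27, -0.007]
contact_force: [-7.5, -0.1, 17.3]
width: -0.002
```

The lid has bottomed at z = 86 with 17 N. Retracting straight up.

Request:
{"name": "play_rows", "arguments": {"targets": [0,0,0,0,0,-1,1,0,0,0,0,0,-2,1,0,0,0,0,0,-3,1,0,0,0,0,0,-3,1,0,0,0,0,0,-3,1]}}

```text
time: 16.75
eef_pos: [587.7, 28.0, 205.0]
ee_rot: [-3.13, 0.271, -0.005]
contact_force: [0.2, -0.4, 0.6]
width: 0.002
```

Request:
{"name": "play_rows", "arguments": {"targets": [0,0,0,-2,0,-2,1,0,0,0,-3,0,-2,1,0,0,0,-3,0,-2,1,0,0,0,-3,0,-1,1,0,0,0,-2,0,0,1]}}

```text
time: 17.17
eef_pos: [458.4, 50.7, 275.9]
ee_rot: [-3.13, 0.27, -0.013]
contact_force: [0.3, 1.1, 1.6]
width: -0.002
```

Request:
{"name": "play_rows", "arguments": {"targets": [0,0,0,0,0,0,1,0,0,0,0,0,0,1,0,0,0,0,0,0,1,0,0,0,0,0,0,1,0,0,0,0,0,0,1]}}

```text
time: 17.58
eef_pos: [460.1, 50.1, 272.6]
ee_rot: [-3.13, 0.271, -0.004]
contact_force: [-0.6, -0.3, -0.5]
width: -0.002
```

Run:
```python
from h import *
import cv2
print(robot.get_state()['eef_pos'])
a=robot.grab_frame("side")[:,:,::-1].copy(); w=robot.grab_frame("wrist")[:,:,::-1]; t=robot.grab_frame("top")[:,:,::-1]
p=np.load('p.npy')
for y in(161,-161):
  for n in (6,-26):
    u=proj('side',W(p,np.array(lid(0,y,206,n))))[0]; print(y,n,u.round(1))
cv2.imwrite("pics/w7.png",w); cv2.imwrite("pics/t7.png",cv2.resize(t[140:340,170:470],(800,533),interpolation=cv2.INTER_CUBIC))
cv2.imwrite("pics/s7.png",cv2.resize(a[160:420,190:450],(600,600),interpolation=cv2.INTER_CUBIC))
```

```text
[460.10772479  50.1450565  272.62938946]
161 6 [306.4 303.9]
161 -26 [307.  317.8]
-161 6 [398.1 208.3]
-161 -26 [396.9 221.2]
```

View pics/s7.png

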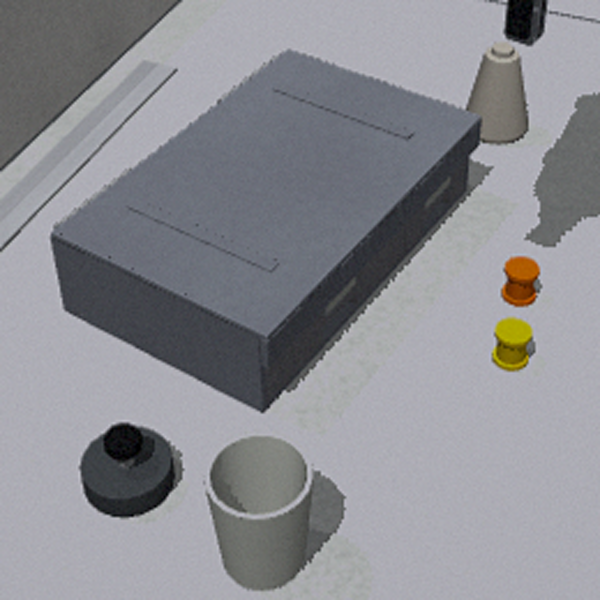

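View pics/w7.png

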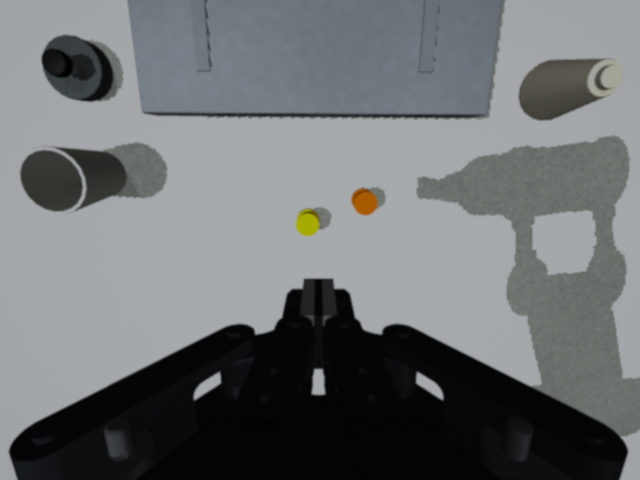

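View pics/t7.png

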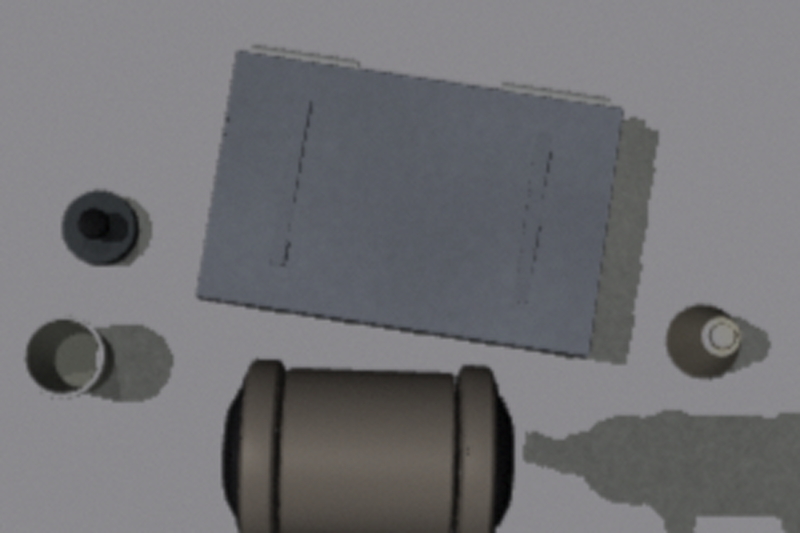

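All three views show the lid flat over the drawer fronts (side view: front corner at (262,338), lip down to about (480,150)). The cone, weight, cup and decoys stand where they were, and the robot is clear. Handing in.

```bash
python3 -c "
from rig import robot
print(robot.sign_off())"
```

```text
the job is handed in; nothing more can be done
None
```

The chest is closed and the job is handed in, at about 17.7 s of the 61 s allowed. I pushed the narrow drawer home first, then the wide one at about 40 mm/s, and only then swung the lid down along its arc.

- **Drawers:** the narrow drawer stopped firmly at 13 N and the wide one at 18 N. The side view showed both fronts flush before I touched the lid.
- **Lid:** it bottomed with the fingertip at z = 86 mm, the height given for a shut lid, under 17 N. In the final side, top and wrist views it lies flat, with its lip over the drawer fronts.
- **Things to leave alone:** in those views the cone, pattern weight, cup and the orange and yellow look-alike spools stand where they were. The arm was clear of everything.
- **Not checked:** once the wide drawer was in, the spools were out of sight. They were standing just before the push, and only about 2 N of steady sliding force was felt until the stop.
- **Disagreement:** the lid corner in the last side view was about 2–3 pixels off my fitted model. That is similar to the fit's own error, so I took the lid as shut.

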